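# Close the gilder's leaf box

### The arm

A 6-joint arm with a two-finger parallel gripper is mounted at the origin on the work surface. World frame = base frame: x ahead of the robot, y to its left, z up, the work surface at z = 0. Lengths are in m, angles in rad, forces in N, time in s.
With the tool pointing down it reaches from about 0.4 to 0.825 m from the base axis. Payload 7 kg.
Tool frame: the origin (TCP) lies between the finger pads; the fingertips stand 11 mm ahead of it and the grasp point (between the pads) lies 8 mm behind it; z points along the fingers, y is the direction in which the jaws open and shut (so a half turn about z gives the same grasp; the last joint's range is limited). The gripper opens to 88 mm and grips with 3 to 60 N. Pads are 19 mm wide; open, the fingers measure 130 mm over their backs; the gripper's body (78 mm by 193 mm) begins 47 mm behind the grasp point.
Start: joints at [-1.005, 0.359, 0.012, 0, -1.224, -0.288], TCP at [0.185, -0.649, 0.238] pointing down, gripper open.
Joint ranges: [-3.07, 3.07], [-1.43, 2.12], [-1.02, 1.25], [-3.03, 1.67], [-3.05, -0], [-3.03, 3.03]. Speed limits (rad/s): [2.39, 2.39, 3.01, 3.14, 3.14, 3.14].

### API

Orientations are given as [roll, pitch, yaw] about the fixed x, y, z axes, in that order (R = Rz(yaw) Ry(pitch) Rx(roll)).
In Python, from station import arm gives the robot as it stands.
- The arm moves only by the tool jog_arm, never from a script. Its argument "plan" is text: rows parted by semicolons, each of 7 numbers parted by spaces: the shift along the world's x, y, z in m, then the turn, a rotation vector about the world's x, y, z in rad, then the gripper command: -1 is shut, 1 is fully open, values between are in proportion. In form: dx dy dz rx ry rz hand; .... A call has 1 to 8 rows; each row shifts and turns the pose as measured when the row begins; what a row does not reach is not made up. A row lasts 1/12 s, in which the tool goes at most 41.7 mm and 7.16 degrees, less where a joint would pass 70% of its speed; a pose out of reach is approached as far as the arm can. A call with a gripper value outside its range is refused whole. The fingers move at their own pace and stop on an object; "grip_force" is the grip in N (left out, the last holds). Time passes only in rows, so rows that do not move let the fingers close. It gives the time, the measured TCP pose, the force and the opening at its end, in the units of the state.
- arm.get_state(): the state, without advancing time (a new reading comes with each control period).
- arm.grab_frame(name): name is "scene" or "side" or "wrist"; returns the picture (384x512x3 uint8, blue, green, red); there is no depth.
- arm.camera_model(name): a dict with "vertical_fov" (degrees; the focal length in pixels is half the picture's height over the tangent of half this angle, whatever the lens; pixels are square), "cx", "cy" (the principal point, pixels), "origin" and "attitude" of the camera in the world. Camera axes: x right, y down, z forward; pixel columns grow to the right and rows downward; lengths in m; the calibration is good to about 2 mm. The wrist camera is an equidistant fisheye: a pixel r from the principal point sees the ray r / f radians off the axis. A picture is of the moment at which its call begins: read the wrist's pose just before it. camera_model takes no time and is no camera call; for the wrist camera it gives the pose at the moment of the call.
- arm.job_done(): hands the job in, once; it reports no verdict.
The state is a dict: "t": time; "q": joint angles; "qd": joint speeds; "joint_efforts": joint torques, N m; "eef_pos": TCP position; "ee_rot": TCP orientation; "force": force on the tool from outside, world axes, zero at the start; "moment": the same for the moment, N m; "width": finger opening in m.
Only numpy, scipy, OpenCV 4.12 (cv2) and the standard library are available. Lean on these libraries where they do the work, as an engineer would, in place of code of your own. Each camera call takes 0.05 s, during which the arm holds its last target. There are 200 camera calls.

### The job

Put the gold leaf away: with the fingertips, gently fold the upright rust-red draft screen down flat inside the black leaf box, and only then swing the box's lid fully shut over it. Push and press only: grip or lift nothing, do not slam the screen or the lid, and leave the jar, tools and other things in and around the box where they are.

Things in the scene. Friction and masses are not known exactly. Their poses are not given: they have to be found in the camera images.
- box: black wooden leaf box with gold lines, fixed to the table: 260 mm along its x, 220 mm along its y, 70 mm tall, walls 6 mm; origin at the centre of its underside, z up. Its lid is hinged on its +y rim and its draft screen just inside its -y wall, both hinge lines parallel to box x. Leaf booklets inside reach 30 mm above the table, well under the screen
- screen (a joint): angle of the draft screen (rad): 0 = folded down flat inside the box, about 1.57 = upright, stop at 1.8 (leaning outwards, to box -y); starts near upright. The screen is a 236 mm (along box x) x 130 mm x 6 mm panel, 0.12 kg, rust-red on the outer face (which faces box -y when upright, up when folded), bone-coloured on the inner face, gold free edge. It folds towards box +y. Its hinge is stiff (0.14 N m of friction): it stays where it is left
- screen_hinge (a point): middle of the screen's hinge line, at box (0, -100, 56) mm, on the plane of the inner face; the outer face lies 6 mm off it. Turns with the screen: x along the hinge line (box x), y from the hinge to the free edge, z out of the rust-red face
- screen_edge (a point): middle of the screen's free edge, on the rust-red face, 130 mm from the hinge; folded down it lies 62 mm above the table, 8 mm below the box's rim
- lid (a joint): angle of the lid (rad): 0 = shut flat on the rim, 1.57 = upright, stop at 2.0; starts open, upright or leaning back to box +y. The lid is a 260 mm (along box x) x 220 mm x 8 mm board, 0.35 kg, black with a gold line on the outer face (which faces box +y when open, up when shut), light wood inside, gold free edge. Its hinge is stiff (0.50 N m of friction): stays where left, must be pushed all the way; soft stops. A raised screen blocks it
- lid_hinge (a point): middle of the lid's hinge line, at box (0, 110, 70.5) mm, on the plane of the lid's inner face; the outer face lies 8 mm off it. Turns with the lid: x along the hinge line (box x), y from the free edge to the hinge, z out of the black face
- lid_edge (a point): middle of the lid's free edge, on the black outer face, 220 mm from the hinge; with the lid shut it lies 78.5 mm above the table
- bole_jar: small terracotta jar with a brass cap, 32 mm across, 42 mm tall, standing inside the box in the strip beside the lid hinge; origin at the centre of its underside. Leave it where it is
- burnisher: burnisher with dark wood handle, 140 mm long, 14 mm thick, lying inside the box in the same strip; origin near mid-length, on its underside. Leave it where it is
- size_bottle: amber glass bottle, 52 mm across, 115 mm tall, standing beside the box's +x end; origin at the centre of its underside. Leave it where it is
- brush: brush 190 mm long and 20 mm high, lying on the table along the screen's side (-y) of the box; origin near mid-length, on its underside. Leave it where it is
- weight: brass weight, 48 mm across, 60 mm tall, standing on the table on the lid's side (+y) of the box; origin at the centre of its underside. Leave it where it is
- water_cup: white cup, 72 mm across, 75 mm tall, standing on the table on the screen's side (-y) of the box; origin at the centre of its underside. Leave it where it is
- ornament: black and gold fan of four feather blades, about 260 x 190 x 20 mm, lying on the table to the robot's left; origin near its middle, on its underside. Leave it where it is

How it is judged:
By the outcome, as a careful person would: the job done as asked, in the order asked, and still so for the second after the job is handed in, with the robot touching nothing.
It also fails if it takes over 56 s, if anything falls off the work surface, if the arm or the gripper's body presses on something with over 40 N, if the wrist force passes 120 N, or if a joint passes its speed limit or range.

## Working session

There is one attempt and no reset: what is moved stays moved. The work goes in short steps, Python scripts to look and compute and a tool call to move; the robot and the scene stay as the last step left them, time stands still between calls to the robot, and variables do not carry over. Pictures are saved under pics/ and viewed, about 8 in all and at most 12, crops included, and the job is handed in when it is done.

Besides the shell and the picture viewer there is one more tool, called after "Request:" by a JSON object that holds its "fn" and its "kwargs". jog_arm: Moves the arm, as the interface text tells. Its arguments: {"type":"object","properties":{"plan":{"type":"string"},"grip_force":{"type":"number"}},"required":["plan"]}

```bash
mkdir -p pics; ls
cat > h.py <<'E'
import numpy as np, cv2
from station import arm
def K(m,h=384):
    return h/2/np.tan(np.radians(m["vertical_fov"])/2)
def R(m):
    a=np.array(m["attitude"],float)
    if a.shape==(3,3): return a
    from scipy.spatial.transform import Rotation as Ro
    return Ro.from_euler('xyz',a).as_matrix()
def proj(m,P):
    p=(np.atleast_2d(P)-np.array(m["origin"]))@R(m); f=K(m)
    return p[:,:2]/p[:,2:]*f+[m["cx"],m["cy"]]
E
python3 - <<'E'
from h import *
print(arm.get_state())
for n in("scene","side"):
    m=arm.camera_model(n);print(n,m)
    cv2.imwrite(f"pics/{n}0.png",arm.grab_frame(n))
a=[cv2.imread(f"pics/{n}0.png") for n in("scene","side")]
for n,i in zip("ab",a): cv2.imwrite(f"pics/{n}.png",cv2.resize(i,(800,600),interpolation=cv2.INTER_CUBIC))
E
```

```text
pics
{'t': 0.0, 'q': array([-1.00490317e+00,  3.59418176e-01,  1.10410819e-02, -3.53027793e-04,
       -1.22406228e+00, -2.88065446e-01]), 'qd': array([0.00032212, 0.0014448 , 0.00031896, 0.00022994, 0.00129294,
       0.00010592]), 'joint_efforts': array([-7.63051848e-04, -5.82726753e+01,  2.93056512e+01,  6.99719444e+00,
        6.95014576e-03, -1.33099084e-04]), 'eef_pos': array([ 0.18495708, -0.64867912,  0.23659416]), 'ee_rot': array([ 3.13992302e+00, -1.48642708e-04, -2.86388506e+00]), 'force': array([0.2535561 , 0.18068891, 0.49018645]), 'moment': array([-0.01814311, -0.00438424, -0.04361542]), 'width': 0.0879521514327676}
scene {'vertical_fov': 53.96180318452956, 'cx': 263.7438551252265, 'cy': 194.44344831504745, 'origin': array([1.50602668, 0.18460203, 0.76771265]), 'attitude': array([-2.19346282,  0.01618271,  1.65997933])}
side {'vertical_fov': 46.070831080024405, 'cx': 253.7355344984529, 'cy': 193.8205603582597, 'origin': array([ 0.40067634, -0.63519821,  1.01442511]), 'attitude': array([-2.47211295, -0.00279254, -0.24089882])}
```

View pics/a.png

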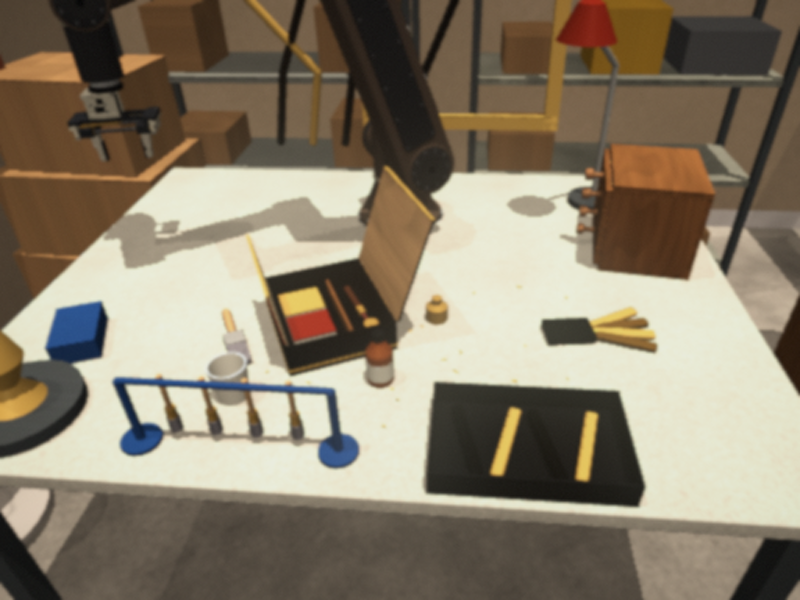

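View pics/b.png

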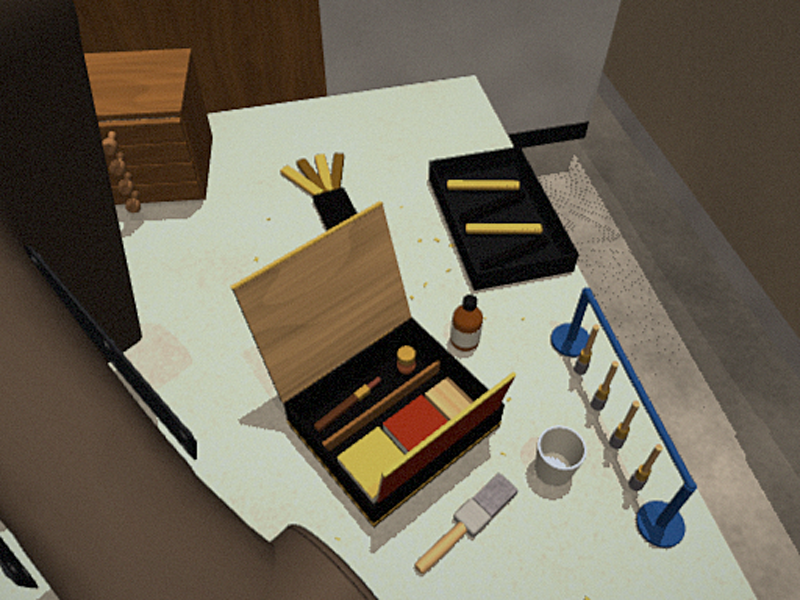

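Box at mid-table, lid open toward the robot's left, screen upright on the right. Enlarged crops for corners.

Run:
```python
from h import *
a=cv2.imread("pics/side0.png")[125:345,140:340]; b=cv2.imread("pics/scene0.png")[100:245,145:290]
cv2.imwrite("pics/side_c.png",cv2.resize(a[:,:],None,fx=2.7,fy=2.7,interpolation=cv2.INTER_CUBIC))
cv2.imwrite("pics/scene_c.png",cv2.resize(b,None,fx=4,fy=4,interpolation=cv2.INTER_CUBIC))
```

```text
(no output)
```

View pics/side_c.png

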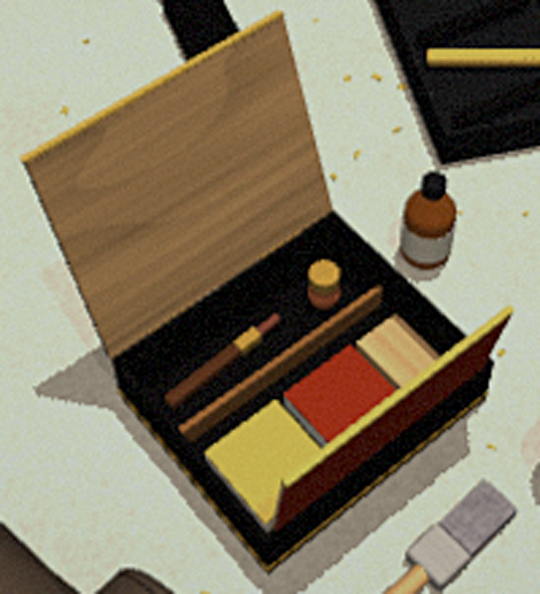

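View pics/scene_c.png

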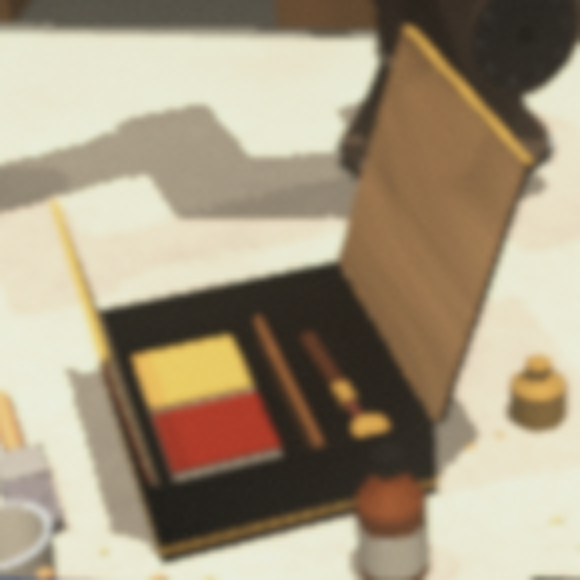

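```bash
cat > fit.py <<'E'
from h import *
from scipy.optimize import least_squares
def box(p):
    c,s=np.cos(p[2]),np.sin(p[2]); return np.array([[c,-s,0],[s,c,0],[0,0,1]]),np.array([p[0],p[1],0])
def lidp(x,r,a,off=0): # r from hinge, off = out of outer face
    return [x,.11-r*np.cos(a)+off*np.sin(a),.0705+r*np.sin(a)+off*np.cos(a)]
def scrp(x,r,a,off=0):
    return [x,-.1+r*np.cos(a)-off*np.sin(a),.056+r*np.sin(a)+off*np.cos(a)]
def W(p,P):
    Rb,t=box(p); return np.atleast_2d(P)@Rb.T+t
E
cat > f1.py <<'E'
from fit import *
ms=arm.camera_model("side"); mc=arm.camera_model("scene")
sd=lambda u,v:(140+u/2.7-.3,125+v/2.7-.3); sc=lambda u,v:(145+u/4-.4,100+v/4-.4)
def model(p):
    la,sa=p[3],p[4]; L,S=lidp,scrp
    return [(ms,L(-.13,.22,la),sd(28,165)),(ms,L(.13,.22,la),sd(284,18)),(ms,L(-.13,0,la),sd(112,358)),(ms,L(.13,0,la),sd(333,211)),
     (ms,S(-.118,.13,sa,.003),sd(283,484)),(ms,S(.118,.13,sa,.003),sd(511,311)),
     (ms,[-.13,-.11,0],sd(268,573)),(ms,[.13,-.11,0],sd(487,402)),
     (mc,L(-.13,.22,la),sc(405,28)),(mc,L(.13,.22,la),sc(526,163)),(mc,L(-.13,0,la),sc(342,263)),(mc,L(.13,0,la),sc(438,420)),
     (mc,S(-.118,.13,sa,.003),sc(55,203)),(mc,S(.118,.13,sa,.003),sc(104,360)),
     (mc,[.13,-.11,0],sc(164,560)),(mc,[.13,.11,0],sc(437,490))]
def res(p): return np.array([proj(m,W(p,P))[0]-q for m,P,q in model(p)]).ravel()
r=least_squares(res,[.55,-.15,.3,1.7,1.5],loss="soft_l1")
print(r.x);print(res(r.x).reshape(-1,2).round(1).tolist())
p=r.x
np.save("p.npy",p)
print("yaw deg",np.degrees(p[2]),"lid",np.degrees(p[3]),"scr",np.degrees(p[4]))
for n,P in [("scr edge",scrp(0,.13,p[4],.006)),("hinge",[0,-.1,.056]),("fold edge",scrp(0,.13,0,.006)),("lid edge",lidp(0,.22,p[3],.008)),("lidL",lidp(-.13,.22,p[3],.008)),("lidR",lidp(.13,.22,p[3],.008)),("lid shut edge",lidp(0,.22,0,.008)),("lid hinge",[0,.11,.07])]: print(n,W(p,P).round(3)[0])
# ground points
def gp(m,uv,z):
    d=R(m)@np.array([(uv[0]-m["cx"])/K(m),(uv[1]-m["cy"])/K(m),1]); o=np.array(m["origin"]);return (o+d*(z-o[2])/d[2]).round(3)
e=lambda u,v:(u/1.5625,v/1.5625)
print("cup top",gp(ms,e(561,452),.075),"brush",gp(ms,e(435,560),.01),gp(ms,e(497,492),.01),"bottle top",gp(ms,e(470,302),.115),"weight",gp(mc,e(437,300),.06),"jar", gp(ms,sd(324,272),.045))
E
python3 f1.py
```

```text
[ 0.52995016 -0.09821404  0.45265688  1.90795224  1.71883717]
[[-1.0, -2.2], [-0.3, -2.2], [-0.6, -0.5], [-0.0, -1.0], [0.3, -0.9], [0.1, -1.5], [-0.5, 0.1], [-0.9, -1.2], [-0.9, -0.4], [-1.5, -0.3], [-1.8, -0.9], [-1.6, 0.8], [-1.2, -0.3], [-1.3, -0.5], [-1.6, 1.2], [-0.6, 1.0]]
yaw deg 25.93532861710517 lid 109.31761080354583 scr 98.48211570582946
scr edge [ 0.585 -0.211  0.184]
hinge [ 0.574 -0.188  0.056]
fold edge [ 0.517 -0.071  0.062]
lid edge [0.447 0.073 0.275]
lidL [0.33  0.016 0.275]
lidR [0.564 0.13  0.275]
lid shut edge [ 0.578 -0.197  0.078]
lid hinge [0.482 0.001 0.07 ]
cup top [ 0.747 -0.239  0.075] brush [ 0.536 -0.326  0.01 ] [ 0.653 -0.251  0.01 ] bottle top [0.69  0.029 0.115] weight [0.508 0.136 0.06 ] jar [0.576 0.004 0.045]
```

```bash
cat > way.py <<'E'
from fit import *
p=np.load("p.npy"); H=.0095
def scr(a,r=.105,bx=0):
    a=np.radians(a)
    if a>=np.pi/2:
        y=scrp(0,.13,a,.006)[1]; z=.056+r
    else: _,y,z=scrp(0,r,a,.006)
    return W(p,[bx,y-H,z+.011])[0]
def lid(a,r=.19,bx=0.03):
    a=np.radians(a)
    if a>=np.pi/2:
        y=lidp(0,.22,a,.008)[1]; z=.0705+r
    else: _,y,z=lidp(0,r,a,.008)
    return W(p,[bx,y+H,z+.011])[0]
def tobox(P): return (np.asarray(P)-[p[0],p[1],0])@box(p)[0]
def cur(): return arm.get_state()["eef_pos"]
def st():
    s=arm.get_state(); print("t",round(s["t"],2),"eef",s["eef_pos"].round(4),"rot",s["ee_rot"].round(3),"F",s["force"].round(1),"box",tobox(s["eef_pos"]).round(4),"q",s["q"].round(2))
E
python3 - <<'E'
from way import *
st()
print("approach",W(p,[0,-.165,.175]))
for a in range(98,-1,-7): print("s",a,scr(a).round(4))
print("lid over",W(p,[.03,.23,.33]))
for a in range(109,-1,-7): print("l",a,lid(a).round(4))
E
```

```text
t 0.1 eef [ 0.185  -0.6487  0.2367] rot [ 3.14  -0.    -2.864] F [ 0.6 -0.6  0.1] box [-0.551  -0.3442  0.2367] q [-1.    0.36  0.01 -0.   -1.22 -0.29]
approach [[ 0.60211396 -0.24659661  0.175     ]]
s 98 [ 0.5884 -0.2183  0.172 ]
s 91 [ 0.5815 -0.2041  0.172 ]
s 84 [ 0.5757 -0.1922  0.1721]
s 77 [ 0.5701 -0.1807  0.1707]
s 70 [ 0.5646 -0.1695  0.1677]
s 63 [ 0.5593 -0.1586  0.1633]
s 56 [ 0.5543 -0.1484  0.1574]
s 49 [ 0.5497 -0.1388  0.1502]
s 42 [ 0.5455 -0.1301  0.1417]
s 35 [ 0.5417 -0.1224  0.1321]
s 28 [ 0.5385 -0.1158  0.1216]
s 21 [ 0.5359 -0.1105  0.1102]
s 14 [ 0.5339 -0.1064  0.0982]
s 7 [ 0.5326 -0.1036  0.0858]
s 0 [ 0.5319 -0.1023  0.073 ]
lid over [[0.45633684 0.12174295 0.33      ]]
l 109 [0.47   0.0936 0.2715]
l 102 [0.4812 0.0705 0.2715]
l 95 [0.4928 0.0468 0.2715]
l 88 [0.5041 0.0236 0.2717]
l 81 [0.5142 0.0027 0.2704]
l 74 [ 0.5242 -0.0178  0.2663]
l 67 [ 0.5339 -0.0378  0.2595]
l 60 [ 0.5432 -0.0568  0.25  ]
l 53 [ 0.5519 -0.0747  0.2381]
l 46 [ 0.5599 -0.0911  0.2237]
l 39 [ 0.567  -0.1059  0.2073]
l 32 [ 0.5733 -0.1187  0.189 ]
l 25 [ 0.5785 -0.1294  0.169 ]
l 18 [ 0.5826 -0.1379  0.1478]
l 11 [ 0.5856 -0.144   0.1256]
l 4 [ 0.5873 -0.1476  0.1027]
```

Request:
{"fn": "jog_arm", "kwargs": {"plan": "0.026 0.025 0 0 0 0.11 -1;0.026 0.025 0 0 0 0.11 -1;0.026 0.025 0 0 0 0.11 -1;0.026 0.025 0 0 0 0.11 -1;0.026 0.025 0 0 0 0.11 -1;0.026 0.025 0 0 0 0.11 -1;0.026 0.025 0 0 0 0.11 -1;0.026 0.025 0 0 0 0.11 -1"}}

```text
t: 0.77
eef_pos: [0.3927, -0.4425, 0.2312]
ee_rot: [3.132, -0.001, -1.959]
force: [0.5, 0.1, 0.5]
width: 0.0399
```

Request:
{"fn": "jog_arm", "kwargs": {"plan": "0.026 0.025 0 0 0 0.11 -1;0.026 0.025 0 0 0 0.11 -1;0.026 0.025 0 0 0 0.11 -1;0.026 0.025 0 0 0 0.11 -1;0.026 0.02 0 0 0 0.11 -1;0.026 0.02 0 0 0 0.11 -1;0.02 0.01 0 0 0 0.11 -1;0 0 0 0 0 0 -1"}}

```text
t: 1.43
eef_pos: [0.5788, -0.2769, 0.2289]
ee_rot: [3.13, 0.002, -1.136]
force: [-0.2, -0.1, 0.6]
width: 0.0004
```

Request:
{"fn": "jog_arm", "kwargs": {"plan": "0.006 0.006 -0.014 0 0 0.009 -1;0.006 0.006 -0.014 0 0 0.009 -1;0.006 0.006 -0.014 0 0 0 -1;0.006 0.006 -0.014 0 0 0 -1;-0.001 0.006 0 0 0 0 -1;0 0 0 0 0 0 -1"}}

```text
t: 1.93
eef_pos: [0.6024, -0.244, 0.1687]
ee_rot: [3.127, 0.004, -1.117]
force: [0.0, 0.0, 0.6]
width: 0.0004
```

Run:
```python
from way import *
i=arm.grab_frame("side");st()
cv2.imwrite("pics/s1.png",cv2.resize(i[100:345,120:380],None,fx=2.4,fy=2.4,interpolation=cv2.INTER_CUBIC))
```

```text
t 1.98 eef [ 0.6022 -0.2443  0.1686] rot [ 3.126  0.004 -1.117] F [-0.4 -0.3 -0.1] box [ 0.0011 -0.163   0.1686] q [-0.08  0.37 -0.13  0.01 -1.08  0.53]
```

View pics/s1.png

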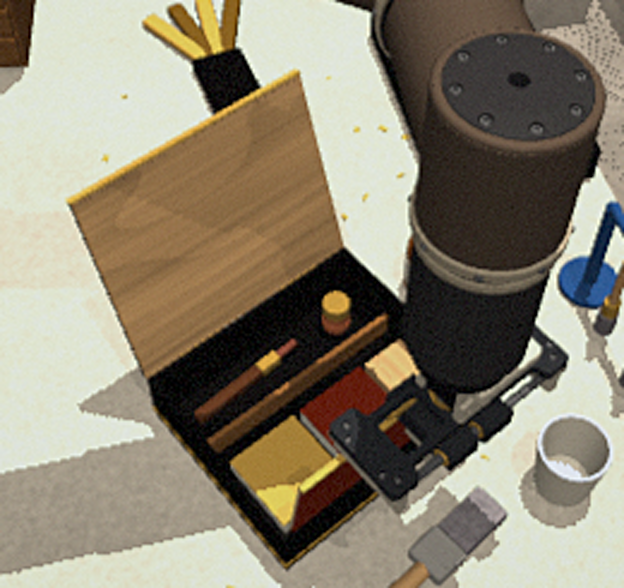

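Request:
{"fn": "jog_arm", "kwargs": {"plan": "-0.0035 0.0072 0.001 0 0 0 -1;-0.0035 0.0072 0.001 0 0 0 -1;-0.003 0.006 0.001 0 0 0 -1;-0.003 0.006 0.001 0 0 0 -1;-0.003 0.006 0.001 0 0 0 -1;-0.003 0.006 0.001 0 0 0 -1;-0.003 0.006 0 0 0 0 -1"}}

```text
t: 2.57
eef_pos: [0.5782, -0.1983, 0.1798]
ee_rot: [3.131, -0.0, -1.12]
force: [1.0, -1.3, 0.2]
width: 0.0001
```

```bash
python3 -c "
from way import *
st()"
```

```text
t 2.57 eef [ 0.5782 -0.1983  0.1798] rot [ 3.131 -0.    -1.12 ] F [ 1.  -1.3  0.2] box [-0.0004 -0.1111  0.1798] q [-0.01  0.3  -0.21  0.01 -1.07  0.46]
```

Request:
{"fn": "jog_arm", "kwargs": {"plan": "-0.003 0.006 -0.002 0 0 0 -1;-0.003 0.006 -0.003 0 0 0 -1;-0.003 0.006 -0.003 0 0 0 -1;-0.003 0.006 -0.003 0 0 0 -1;-0.003 0.006 -0.003 0 0 0 -1;-0.003 0.006 -0.003 0 0 0 -1;-0.003 0.006 -0.004 0 0 0 -1;-0.003 0.006 -0.004 0 0 0 -1"}}

```text
t: 3.23
eef_pos: [0.5526, -0.1451, 0.1546]
ee_rot: [3.135, -0.003, -1.119]
force: [0.3, -0.4, 2.1]
width: 0.0001
```

```bash
python3 -c "
from way import *
st()"
```

```text
t 3.23 eef [ 0.5526 -0.1451  0.1546] rot [ 3.135e+00 -3.000e-03 -1.119e+00] F [ 0.3 -0.4  2.1] box [-1.000e-04 -5.210e-02  1.546e-01] q [ 0.09  0.26 -0.33  0.01 -0.98  0.36]
```

Request:
{"fn": "jog_arm", "kwargs": {"plan": "-0.003 0.006 -0.004 0 0 0 -1;-0.003 0.006 -0.005 0 0 0 -1;-0.002 0.005 -0.005 0 0 0 -1;-0.002 0.005 -0.005 0 0 0 -1;-0.002 0.004 -0.006 0 0 0 -1;-0.002 0.004 -0.006 0 0 0 -1;-0.002 0.003 -0.006 0 0 0 -1;-0.001 0.002 -0.006 0 0 0 -1"}}

```text
t: 3.9
eef_pos: [0.5327, -0.1054, 0.1062]
ee_rot: [3.133, -0.002, -1.119]
force: [-0.3, 0.5, 0.9]
width: 0.0007
```

```bash
python3 -c "
from way import *
st()"
```

```text
t 3.9 eef [ 0.5327 -0.1054  0.1062] rot [ 3.133e+00 -2.000e-03 -1.119e+00] F [-0.3  0.5  0.9] box [-0.0007 -0.0077  0.1062] q [ 0.17  0.27 -0.45  0.01 -0.86  0.28]
```

Request:
{"fn": "jog_arm", "kwargs": {"plan": "0 0.001 -0.005 0 0 0 -1;0 0.001 -0.005 0 0 0 -1;0 0.001 -0.005 0 0 0 -1;0 0 -0.005 0 0 0 -1;0 0 -0.004 0 0 0 -1;0 0 -0.003 0 0 0 -1"}}

```text
t: 4.4
eef_pos: [0.5315, -0.1017, 0.0749]
ee_rot: [3.131, -0.0, -1.119]
force: [-0.5, 0.0, 1.0]
width: 0.0006
```

Request:
{"fn": "jog_arm", "kwargs": {"plan": "0 0 -0.002 0 0 0 -1;0 0 -0.002 0 0 0 -1;0 0 -0.002 0 0 0 -1"}}

```text
t: 4.65
eef_pos: [0.5317, -0.1018, 0.0729]
ee_rot: [3.13, -0.001, -1.117]
force: [-11.2, 5.6, 27.0]
width: 0.0004
```

Request:
{"fn": "jog_arm", "kwargs": {"plan": "0 0 0.004 0 0 0 -1;0 0 0.02 0 0 0 -1;0 0 0.04 0 0 0 -1;0 0 0.04 0 0 0 -1;0 0 0.04 0 0 0 -1;0 0 0.04 0 0 0 -1;0 0 0.04 0 0 0 -1;0 0 0.04 0 0 0 -1"}}

```text
t: 5.32
eef_pos: [0.5237, -0.1032, 0.3399]
ee_rot: [3.116, 0.005, -1.12]
force: [1.7, -0.5, 0.7]
width: 0.0007
```

Run:
```python
from way import *
i=arm.grab_frame("side");j=arm.grab_frame("scene");st()
a=cv2.resize(i[120:345,140:340],(500,562),interpolation=cv2.INTER_CUBIC)
b=cv2.resize(j[60:245,145:295],(300,370),interpolation=cv2.INTER_CUBIC)
o=np.zeros((562,800,3),np.uint8);o[:,:500]=a;o[:370,500:]=b
cv2.imwrite("pics/s2.png",o)
```

```text
t 5.42 eef [ 0.527  -0.1037  0.3455] rot [ 3.126e+00 -1.000e-03 -1.119e+00] F [ 0.6  0.2 -0.2] box [-0.005  -0.0036  0.3455] q [ 0.17  0.08 -0.1   0.01 -1.4   0.28]
```

View pics/s2.png

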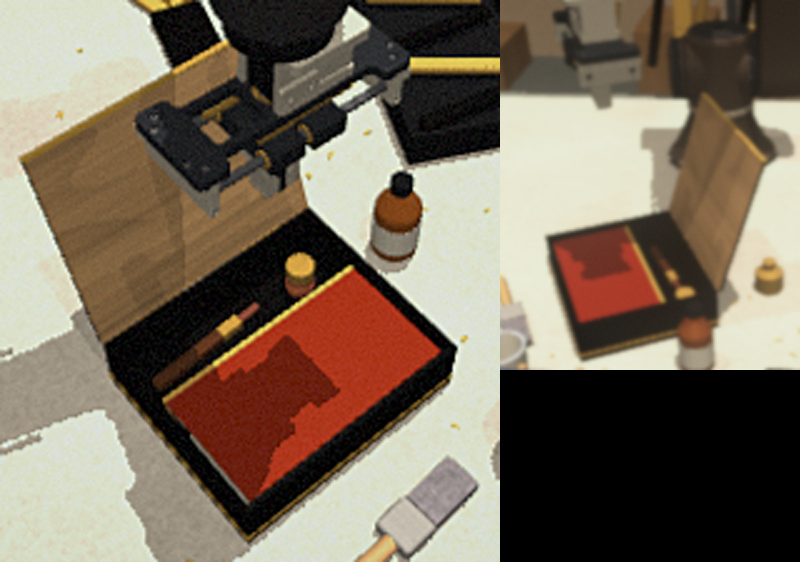

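The screen lies flat (gold edge from (165,400) to (350,268)), with the jar and burnisher undisturbed. Next I go over the lid, behind it.

Request:
{"fn": "jog_arm", "kwargs": {"plan": "-0.01 0.032 0 0 0 0 -1;-0.01 0.032 0 0 0 0 -1;-0.01 0.032 0 0 0 0 -1;-0.01 0.032 0 0 0 0 -1;-0.01 0.032 0 0 0 0 -1;-0.01 0.032 0 0 0 0 -1;-0.01 0.03 0 0 0 0 -1;0 0 0 0 0 0 -1"}}

```text
t: 6.08
eef_pos: [0.4544, 0.124, 0.3477]
ee_rot: [3.134, -0.001, -1.129]
force: [0.3, -0.6, 0.5]
width: 0.0005
```

Run:
```python
from way import *
m=arm.camera_model("side")
for a in (0,5): print(a,proj(m,W(p,[scrp(-.118,.13,np.radians(a),.006),scrp(.118,.13,np.radians(a),.006)])).round(1))
print("seen",(206,280),(140+350/2.5,120+268/2.5))
st()
```

```text
0 [[204.5 278.8]
 [279.8 225.5]]
5 [[204.4 276.8]
 [280.2 223.3]]
seen (206, 280) (280.0, 227.2)
t 6.08 eef [0.4544 0.124  0.3477] rot [ 3.134e+00 -1.000e-03 -1.129e+00] F [ 0.3 -0.6  0.5] box [0.0293 0.2329 0.3477] q [ 0.69 -0.04 -0.22 -0.   -1.39 -0.24]
```

Request:
{"fn": "jog_arm", "kwargs": {"plan": "0 0 -0.02 0 0 0 -1;0 0 -0.02 0 0 0 -1;0 0 -0.02 0 0 0 -1;0 0 -0.014 0 0 0 -1;0 0 0 0 0 0 -1"}}

```text
t: 6.5
eef_pos: [0.4541, 0.1268, 0.2724]
ee_rot: [3.14, -0.0, -1.123]
force: [-0.4, 0.2, -0.4]
width: 0.0005
```

Run:
```python
from way import *
i=arm.grab_frame("side");j=arm.grab_frame("scene");st()
a=cv2.resize(i[100:345,130:330],(490,600),interpolation=cv2.INTER_CUBIC)
b=cv2.resize(j[40:245,145:300],(310,410),interpolation=cv2.INTER_CUBIC)
o=np.zeros((600,800,3),np.uint8);o[:,:490]=a;o[:410,490:]=b
cv2.imwrite("pics/s3.png",o)
```

```text
t 6.6 eef [0.4554 0.1272 0.275 ] rot [-3.140e+00 -1.000e-03 -1.123e+00] F [0.1 0.1 0.8] box [0.0315 0.2353 0.275 ] q [ 0.69 -0.01 -0.36  0.   -1.22 -0.24]
```

View pics/s3.png

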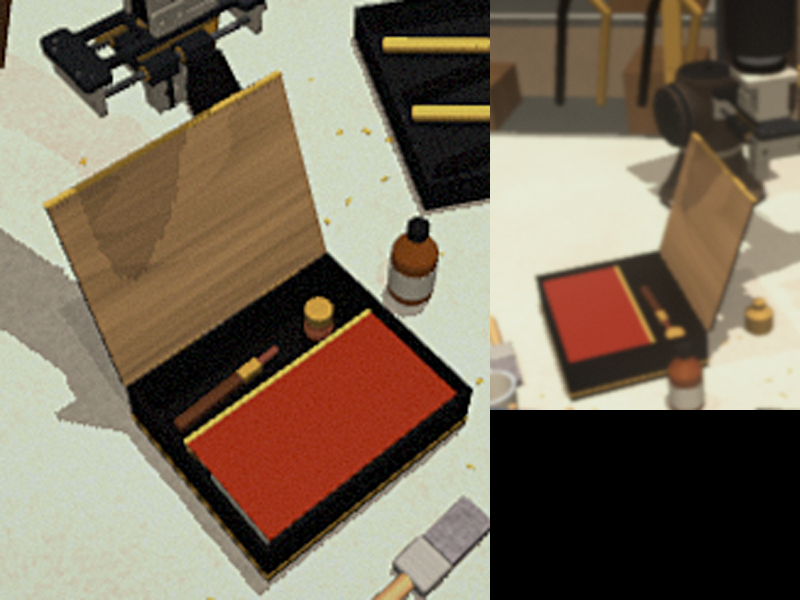

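The gripper is behind the lid's upper edge, and everything else is in place. I start pushing gently.

Request:
{"fn": "jog_arm", "kwargs": {"plan": "0.004 -0.008 -0.001 0 0 0 -1;0.004 -0.008 -0.001 0 0 0 -1;0.004 -0.008 0 0 0 0 -1;0.003 -0.006 0 0 0 0 -1;0.003 -0.006 0 0 0 0 -1;0.003 -0.006 0 0 0 0 -1;0.003 -0.006 0 0 0 0 -1;0.004 -0.008 0 0 0 0 -1"}}

```text
t: 7.27
eef_pos: [0.4886, 0.0681, 0.2793]
ee_rot: [-3.129, 0.001, -1.122]
force: [-2.2, 3.5, 3.5]
width: 0.0006
```

Request:
{"fn": "jog_arm", "kwargs": {"plan": "0.004 -0.008 0 0 0 0 -1;0.004 -0.008 0 0 0 0 -1;0.004 -0.008 0 0 0 0 -1;0.004 -0.008 0 0 0 0 -1;0.004 -0.008 0 0 0 0 -1;0.004 -0.008 0 0 0 0 -1"}}

```text
t: 7.77
eef_pos: [0.5152, 0.0145, 0.2791]
ee_rot: [-3.129, 0.001, -1.122]
force: [-0.5, 2.8, -1.4]
width: 0.0002
```

```bash
python3 -c "
from way import *
st()"
```

```text
t 7.77 eef [0.5152 0.0145 0.2791] rot [-3.129e+00  1.000e-03 -1.122e+00] F [-0.5  2.8 -1.4] box [0.036  0.1078 0.2791] q [ 0.41  0.06 -0.28 -0.   -1.22  0.04]
```

Request:
{"fn": "jog_arm", "kwargs": {"plan": "0.004 -0.008 -0.002 0 0 0 -1;0.004 -0.008 -0.002 0 0 0 -1;0.004 -0.008 -0.003 0 0 0 -1;0.004 -0.008 -0.003 0 0 0 -1;0.004 -0.008 -0.004 0 0 0 -1;0.004 -0.008 -0.004 0 0 0 -1;0.004 -0.008 -0.005 0 0 0 -1;0.004 -0.008 -0.005 0 0 0 -1"}}

```text
t: 8.43
eef_pos: [0.551, -0.0579, 0.249]
ee_rot: [-3.129, -0.0, -1.123]
force: [-0.7, 0.7, 3.3]
width: 0.0003
```

```bash
python3 -c "
from way import *
st()
for a in range(60,-1,-5): print(a,tobox(lid(a,.195)).round(3))"
```

```text
t 8.43 eef [ 0.551  -0.0579  0.249 ] rot [-3.129 -0.    -1.123] F [-0.7  0.7  3.3] box [0.0365 0.027  0.249 ] q [ 0.25  0.15 -0.25 -0.   -1.17  0.2 ]
60 [0.03  0.029 0.254]
55 [0.03  0.014 0.246]
50 [0.03  0.    0.236]
45 [ 0.03  -0.013  0.225]
40 [ 0.03  -0.025  0.213]
35 [ 0.03  -0.036  0.2  ]
30 [ 0.03  -0.045  0.186]
25 [ 0.03  -0.054  0.171]
20 [ 0.03  -0.061  0.156]
15 [ 0.03  -0.067  0.14 ]
10 [ 0.03  -0.071  0.123]
5 [ 0.03  -0.074  0.106]
0 [ 0.03  -0.075  0.089]
```

Request:
{"fn": "jog_arm", "kwargs": {"plan": "0.004 -0.008 -0.006 0 0 0 -1;0.004 -0.008 -0.006 0 0 0 -1;0.004 -0.008 -0.006 0 0 0 -1;0.004 -0.008 -0.007 0 0 0 -1;0.003 -0.007 -0.007 0 0 0 -1;0.003 -0.007 -0.008 0 0 0 -1;0.003 -0.006 -0.008 0 0 0 -1;0.003 -0.006 -0.008 0 0 0 -1"}}

```text
t: 9.1
eef_pos: [0.5812, -0.1225, 0.185]
ee_rot: [-3.131, 0.002, -1.123]
force: [-1.8, 2.3, 0.0]
width: 0.0008
```

```bash
python3 -c "
from way import *
st()"
```

```text
t 9.1 eef [ 0.5812 -0.1225  0.185 ] rot [-3.131e+00  2.000e-03 -1.123e+00] F [-1.8  2.3  0. ] box [ 0.0354 -0.0442  0.185 ] q [ 0.12  0.26 -0.25 -0.01 -1.05  0.33]
```

Request:
{"fn": "jog_arm", "kwargs": {"plan": "0.002 -0.005 -0.008 0 0 0 -1;0.002 -0.005 -0.008 0 0 0 -1;0.002 -0.004 -0.008 0 0 0 -1;0.002 -0.004 -0.008 0 0 0 -1;0.001 -0.003 -0.008 0 0 0 -1;0.001 -0.002 -0.008 0 0 0 -1;0.001 -0.002 -0.007 0 0 0 -1;0 -0.001 -0.006 0 0 0 -1"}}

```text
t: 9.77
eef_pos: [0.5933, -0.1524, 0.1162]
ee_rot: [-3.133, 0.002, -1.124]
force: [0.1, 0.7, 1.6]
width: 0.0006
```

```bash
python3 -c "
from way import *
st()"
```

```text
t 9.77 eef [ 0.5933 -0.1524  0.1162] rot [-3.133e+00  2.000e-03 -1.124e+00] F [0.1 0.7 1.6] box [ 0.0333 -0.0765  0.1162] q [ 0.06  0.36 -0.29 -0.01 -0.92  0.39]
```

Final 27 mm (shut expected at TCP z ≈ 0.0895), slowing.

Request:
{"fn": "jog_arm", "kwargs": {"plan": "0 0 -0.005 0 0 0 -1;0 0 -0.005 0 0 0 -1;0 0 -0.004 0 0 0 -1;0 0 -0.003 0 0 0 -1;0 0 -0.003 0 0 0 -1;0 0 -0.002 0 0 0 -1"}}

```text
t: 10.27
eef_pos: [0.5936, -0.153, 0.0919]
ee_rot: [-3.133, 0.0, -1.123]
force: [0.2, -0.2, 1.8]
width: 0.0004
```

Request:
{"fn": "jog_arm", "kwargs": {"plan": "0 0 -0.002 0 0 0 -1;0 0 -0.0015 0 0 0 -1"}}

```text
t: 10.43
eef_pos: [0.5938, -0.153, 0.0896]
ee_rot: [-3.133, -0.001, -1.122]
force: [-7.5, 3.0, 22.9]
width: 0.0008
```

Request:
{"fn": "jog_arm", "kwargs": {"plan": "0 0 -0.001 0 0 0 -1;0 0 0.002 0 0 0 -1;0 0 0.01 0 0 0 -1;0 0 0.03 0 0 0 -1;0 0 0.04 0 0 0 -1;0 0 0.04 0 0 0 -1;0 -0.03 0.02 0 0 0 -1;0 0 0 0 0 0 -1"}}

```text
t: 11.1
eef_pos: [0.5903, -0.1824, 0.2393]
ee_rot: [-3.137, 0.001, -1.119]
force: [1.2, 0.2, 0.2]
width: 0.0005
```

Run:
```python
from way import *
i=arm.grab_frame("side");j=arm.grab_frame("scene");st()
m=arm.camera_model("side");mc=arm.camera_model("scene")
a=cv2.resize(i[100:345,130:350],(490,546),interpolation=cv2.INTER_CUBIC)
b=cv2.resize(j[100:255,145:300],(310,310),interpolation=cv2.INTER_CUBIC)
for an in (0,3):
  L=[lidp(-.13,.22,np.radians(an),.008),lidp(.13,.22,np.radians(an),.008)]
  print(an,((proj(m,W(p,L))-[130,100])*490/220).round(0).tolist(),((proj(mc,W(p,L))-[145,100])*2+[490,0]).round(0).tolist())
o=np.zeros((546,800,3),np.uint8);o[:,:490]=a;o[:310,490:]=b
cv2.imwrite("pics/s4.png",o)
```

```text
t 11.2 eef [ 0.5892 -0.1801  0.2358] rot [-3.139  0.004 -1.12 ] F [-0.4  0.3 -1.6] box [ 0.0175 -0.0995  0.2358] q [ 0.02  0.26 -0.12 -0.   -1.18  0.44]
0 [[240.0, 498.0], [430.0, 348.0]] [[532.0, 150.0], [560.0, 241.0]]
3 [[239.0, 492.0], [431.0, 342.0]] [[531.0, 145.0], [560.0, 235.0]]
```

View pics/s4.png

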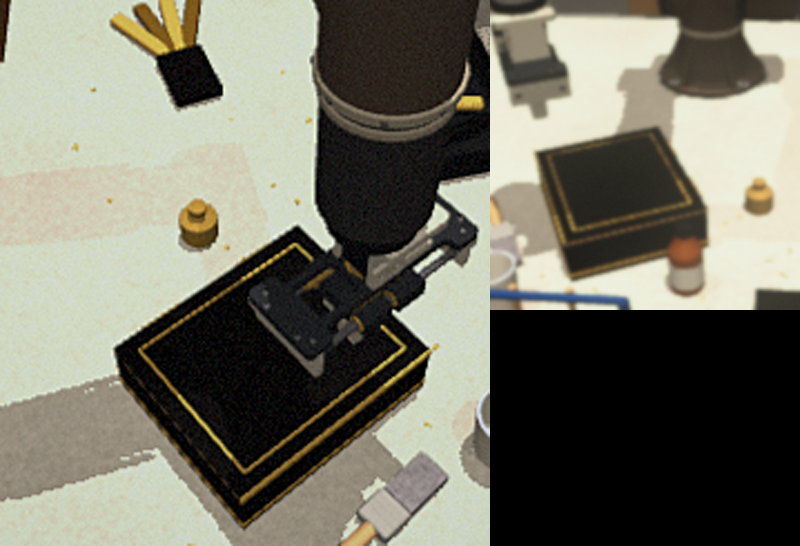

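The lid is shut: its near corners at (240,500) and (435,347) match the shut prediction of (240,498) and (430,348). The bottle, weight, brush and cup have not moved, and the gripper is clear.

```bash
python3 -c "
from station import arm
print(arm.job_done())"
```

```text
the job is handed in; nothing more can be done
None
```

The job is done and handed in at about 11 s of the 56 s allowed. With closed fingertips I folded the draft screen flat into the box, then swung the lid shut over it, gripping and lifting nothing.

- **Screen:** the fingertips stopped on it at 62 mm, the expected folded height, with about 30 N of contact force. The picture taken before I started on the lid shows it flat, within about 2 pixels of the prediction.
- **Lid:** it stopped at 78.6 mm against the expected 78.5 mm. Its near corners in the last picture match the shut prediction to 2–5 pixels in a crop enlarged about 2.2 times. I read about 24 N on contact, then pressed about 1 mm further and took no reading there.
- **Other things:** in the last picture the bottle, weight, brush and cup looked unmoved. The jar and burnisher were in place in the last picture before the lid closed. The ornament was only partly in the last view, and I did not measure it.
- **Hand-in:** the gripper stood about 15 cm above the lid, touching nothing. None of the checks failed or disagreed.

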